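# Check the brake lever of a wheelchair push handle

### The job

Check the red brake lever: with the backs of the fingers on its outer face, press it slowly all the way in to its stop, let it spring fully back out, then press it fully in again and hold it there so that the gap to the grip can be measured; the program finishes while still holding it in. Only push: do not take hold of the lever or reach behind it, do not force it hard against its stop, and do not touch the handle it is on. Leave the handle with the black lever and everything lying around as they are.

Things in the scene. Friction and masses are not known exactly. Their poses are not given: they have to be found in the camera images.
- red_lever (a joint): Swing of the red lever about its upright pivot: 0 = fully out (rest), grows as it is pressed towards the grip, 0.38 = at its stop, where the lever lies parallel to the grip with an 18 mm gap left. A return spring always pushes it back out: pressed at red_pad it takes about 2 N to start and about 7 N just before the stop; at the stop it becomes rigid.
- red_pad (a point): The best place to press: a point on the outer (robot-side) face of the red lever, mid-height, 95 mm from the pivot; it moves with the lever. Its axes are those of red_pivot. About 140 mm above the table; free air below the lever down to the stand's base plate, whose top is 12 mm above the table.
- red_pivot (a point): The red brake lever: a flat red bar 8 mm thick, 18 mm high, from 8 to 128 mm from the pivot, with an 18 mm ball end centred at 130 mm; a dark 2 mm strip on its inner side. This point is on the pivot axis at mid-height; y points along the lever to its ball end, z up, x is the inward pressing direction (towards the grip). Turns with the lever, clockwise from above as it is pressed.
- red_handle: Fixed push handle bearing the red lever: level 22 mm tube, black grip 32 mm across (end cap 38 mm), black lever bracket. Origin on the table; x from the lever's side to the tube, y along the tube from clamp to grip end, z up. Tube axis x = 30, z = 140 mm; grip y = 8 to 126; pivot x = -10, y = -45. Blue stand: plate 250 x 150 mm, clamp post at y = -100, top at 174 mm.
- black_lever (a joint): Swing of the lever of the second, otherwise identical handle, whose lever is black: 0 = fully out. Not part of the job.
- black_pivot (a point): Pivot of the black lever of the second handle; point and axes like red_pivot.
- black_handle: The second push handle, same size and frame as red_handle, in its own blue stand.
- grease: Loose jar 60 mm across, 75 mm high, yellow cap; origin under its centre. Stands behind the red handle.
- tape: Loose grey tape roll, 90 mm across, 25 mm high, lying flat; origin under its centre.
- driver: Loose orange-handled screwdriver lying on the table; origin under its middle.
- spanner: Loose steel spanner lying on the table; origin under its middle.
- mug: Loose blue mug, 80 mm across, 90 mm high; origin under its centre.
- tray: Loose red open tray 100 x 150 x 40 mm; origin under its centre.
- spare: Loose black rubber grip, 32 mm across, 120 mm long, lying; origin under its centre.

How it is judged (in metres and radians):
On the way, in this order (a step that is already met when the one before it is completed fails the run):
1. the red lever is pressed in to its stop by the fingers (value of joint red_lever above 0.355 rad and contact force between the fingers and red_lever above 3 N), for 0.2 s.
2. the red lever has sprung fully back out (value of joint red_lever below 0.03 rad), for 0.2 s.
3. the red lever is pressed in to its stop again (all of step 1), for 0.2 s.
At the end, for the whole second after the job is handed in: The red lever is held still within 0.025 rad of its stop (joint above 0.355) by the fingers pressing on it with 3 to 40 N; the black lever is out (below 0.05 rad) and every loose thing is within 20 mm of where it began (all of step 3 and contact force between the fingers and red_lever below 40 N and velocity of joint red_lever below 0.1 rad/s and value of joint black_lever below 0.05 rad and distance of each of grease, tape, driver, spanner, mug, tray, spare from where it was at the start of the episode below 0.02 m); the arm keeps its last pose, push and grip.
It fails at once if the red lever is slammed in faster than 2.5 rad/s (velocity of joint red_lever above 2.5 rad/s).
It fails at once if the red lever is forced: pressed with more than 40 N (contact force between any of the fingers, the arm and red_lever above 40 N).
It fails at once if the red lever is taken hold of (its inner side touched), or its handle is touched (contact force between any of the fingers, the arm and red_lever_c3 above 1 N or contact force between any of the fingers, the arm and red_handle_c0 above 2 N or contact force between any of the fingers, the arm and red_handle_c1 above 2 N or contact force between any of the fingers, the arm and red_handle_c2 above 2 N or contact force between any of the fingers, the arm and red_handle_c3 above 2 N or contact force between any of the fingers, the arm and red_handle_c4 above 2 N or contact force between any of the fingers, the arm and red_handle_c5 above 2 N or contact force between any of the fingers, the arm and red_handle_c6 above 2 N or contact force between any of the fingers, the arm and red_handle_c7 above 2 N or contact force between any of the fingers, the arm and red_handle_c8 above 2 N or contact force between any of the fingers, the arm and red_handle_c9 above 2 N or contact force between any of the fingers, the arm and red_handle_c10 above 2 N).
It fails at once if the black-lever handle is touched or its lever pressed (contact force between any of the fingers, the arm and black_handle above 2 N or value of joint black_lever above 0.06 rad).
It fails at once if a thing lying around is moved or lifted (distance of any of grease, tape, driver, spanner, mug, tray, spare from where it was at the start of the episode above 0.02 m).
It also fails if it takes over 42 s, if anything falls off the work surface, if the arm or the gripper's body presses on something with over 40 N, if the wrist force passes 120 N, or if a joint passes its speed limit or range.

### The arm

A 6-joint arm with a two-finger parallel gripper is mounted at the origin on the work surface. World frame = base frame: x ahead of the robot, y to its left, z up, the work surface at z = 0. Lengths are in m, angles in degrees, forces in N, time in s.
With the tool pointing down it reaches from about 0.25 to 0.725 m from the base axis. Payload 9.7 kg.
Tool frame: the origin (TCP) lies between the finger pads; the fingertips stand 17 mm ahead of it and the grasp point (between the pads) lies 2 mm behind it; z points along the fingers, y is the direction in which the jaws open and shut (so a half turn about z gives the same grasp; the last joint's range is limited). The gripper opens to 85 mm and grips with 20 to 120 N. Pads are 22 mm wide; open, the fingers measure 114 mm over their backs; the gripper's body (76 mm by 85 mm) begins 54 mm behind the grasp point. The pads swing forward as they close: fully open they stand 13 mm farther back than shut.
Start: joints at [-71.734, 4.979, 10.078, 95.1, 0, 90], TCP at [0.172, -0.522, 0.248] pointing down, gripper open.
Joint ranges: [-179.16, 179.16], [-48.56, 103.87], [-65.8, 70.77], [-126.05, 130.52], [-82.76, 87.17], [-180, 180]. Speed limits (degrees/s): [127.2, 127.2, 147.25, 180, 180, 180].

### API

Orientations are given as [roll, pitch, yaw] about the fixed x, y, z axes, in that order (R = Rz(yaw) Ry(pitch) Rx(roll)).
In Python, from workcell import monitor, cams, order gives the robot as it stands. The module is installed in compiled form; this text tells all that it offers.
- The arm moves only by the shell command python3 -m handwheel 'ROWS' [OPENING] [FORCE]. ROWS is JSON, a list of rows, each a list of 6 numbers: the shift along the tool's x, y, z in m, then the turn, a rotation vector about the tool's x, y, z in degrees. In form: [[tx, ty, tz, wx, wy, wz], ...]. A call has exactly 8 rows; each row shifts and turns the commanded pose from where the row before left it, along the tool's axes as they then stand; what a row does not reach is not made up. A row lasts 1/12 s, in which the tool goes at most 41.7 mm and 7.16 degrees, less where a joint would pass 70% of its speed; a pose out of reach is approached as far as the arm can. A call is refused whole if a number of a shift passes 0.0417 or a number of a turn 7.16, either way. A call with a gripper value outside its range is refused whole. OPENING is the opening, from -1 (shut) to 1 (fully open), set as the call begins (- or left out, the last holds). The fingers move at their own pace and stop on an object; FORCE is the grip in N (left out, the last holds). Time passes only in rows, so rows that do not move let the fingers close, or fill a call up. It gives the time, the measured TCP pose, the force and the opening at its end, in the units of the state.
- monitor.get_obs(): the state, without advancing time (a new reading comes with each control period).
- cams.camera(name): name is "scene" or "top" or "wrist"; returns a dict with "img" (420x560x3 uint8, red, green, blue), "depth" (420x560 float32, m along the optical axis (not along the pixel's ray), 0 where there is no reading), "fx", "fy", "cx", "cy" (pixels), "rvec" (rotation vector, rad) and "tvec" (3), from world to camera coordinates, as OpenCV has them; the wrist camera has in their place "tool_from_camera" (4x4, takes a point from camera to tool coordinates, whose origin is the TCP and whose axes are the flange's). Camera axes: x right, y down, z forward; pixel columns grow to the right and rows downward; lengths in m; the calibration is good to about 2 mm. A picture is of the moment at which its call begins: read the wrist's pose just before it.
- order.job_done(): hands the job in, once; it reports no verdict.
The state is a dict: "time": time; "q": joint angles; "qd": joint speeds; "joint_efforts": joint torques, N m; "ee_pos": TCP position; "tcp_rot": TCP orientation; "wrist_force": force on the tool from outside, world axes, zero at the start; "torque": the same for the moment, N m; "opening": finger opening in m.
Only numpy, scipy, OpenCV 4.12 (cv2) and the standard library are available. Lean on these libraries where they do the work, as an engineer would, in place of code of your own. Each camera call takes 0.05 s, during which the arm holds its last target. There are 200 camera calls.

## Working session

There is one attempt and no reset: what is moved stays moved. The work goes in short steps, Python scripts to look and compute and a shell command to move; the robot and the scene stay as the last step left them, time stands still between calls to the robot, and variables do not carry over. Pictures are saved under pics/ and viewed, about 8 in all and at most 12, crops included, and the job is handed in when it is done.

```bash
mkdir -p pics
cat > h.py <<'E'
import numpy as np, cv2
from workcell import monitor, cams, order
def cloud(c):
    v,u=np.mgrid[0:420,0:560]; d=c['depth']
    P=np.stack([(u-c['cx'])/c['fx']*d,(v-c['cy'])/c['fy']*d,d],-1)
    R,_=cv2.Rodrigues(np.array(c['rvec'],float)); return (P-np.array(c['tvec']).ravel())@R
def st():
    o=monitor.get_obs(); print({k:np.round(o[k],4).tolist() for k in ('time','q','ee_pos','tcp_rot','wrist_force','opening')})
E
python3 - <<'E'
from h import *
st()
a=cams.camera('top');b=cams.camera('scene')
np.save('top.npy',cloud(a));np.save('scene.npy',cloud(b));np.save('topi.npy',a['img']);np.save('scenei.npy',b['img'])
cv2.imwrite('pics/top.png',a['img'][:,:,::-1]);cv2.imwrite('pics/scene.png',b['img'][:,:,::-1])
for n,i in(('top',a),('scene',b)):
    P=cloud(i);h=cv2.cvtColor(i['img'],cv2.COLOR_RGB2HSV)
    m=((h[...,0]<8)|(h[...,0]>172))&(h[...,1]>130)&(h[...,2]>60)
    k,l,s,c=cv2.connectedComponentsWithStats(m.astype(np.uint8))
    for j in range(1,k):
        if s[j,4]>25: print(n,s[j],np.round(np.median(P[l==j],0),3),np.round(P[l==j].min(0),3),np.round(P[l==j].max(0),3))
E
```

```text
{'time': 0.0, 'q': [-71.7351, 5.0104, 10.0342, 95.0964, 0.0009, 89.9991], 'ee_pos': [0.1723, -0.5221, 0.2476], 'tcp_rot': [-179.9274, -0.0009, 18.2658], 'wrist_force': [-0.2254, 0.024, 0.2626], 'opening': 0.0853}
top [ 185   87   38   40 1167] [0.893 0.222 0.004] [ 0.372  0.005 -0.006] [0.944 0.278 1.239]
top [ 300   87   37   40 1192] [ 0.894 -0.116  0.004] [ 0.372 -0.172 -0.006] [0.946 0.005 1.239]
top [ 377   86   38   41 1113] [ 0.894 -0.339  0.004] [ 0.372 -0.401 -0.004] [0.946 0.005 1.239]
top [556 117   4  30  71] [ 1.023 -1.158 -0.507] [ 0.952 -1.174 -0.522] [ 1.081 -1.152 -0.494]
top [ 502  120   58   80 3904] [ 0.713 -0.675  0.09 ] [ 0.372 -1.168 -0.547] [1.075 0.005 1.239]
top [  77  213   62   40 1916] [0.524 0.485 0.005] [ 0.372  0.005 -0.005] [0.573 0.574 1.239]
top [154 215  49   8 173] [0.543 0.258 0.148] [0.532 0.192 0.136] [0.551 0.317 0.159]
scene [305  94  50  53 855] [0.523 0.483 0.01 ] [ 0.453 -0.656 -0.005] [0.939 0.581 1.322]
scene [374 183  47  40 892] [0.885 0.25  0.009] [ 0.818 -0.656 -0.006] [0.943 0.313 1.322]
scene [ 328  261   52   49 1256] [ 0.886 -0.092  0.006] [ 0.818 -0.656 -0.004] [ 0.944 -0.038  1.322]
scene [ 290  323   57   58 1609] [ 0.885 -0.321  0.005] [ 0.819 -0.656 -0.006] [ 0.944 -0.265  1.322]
scene [ 151  390   66   30 1037] [ 0.653 -0.634  0.091] [ 0.586 -0.69  -0.003] [ 0.939 -0.609  1.322]
```

View pics/top.png

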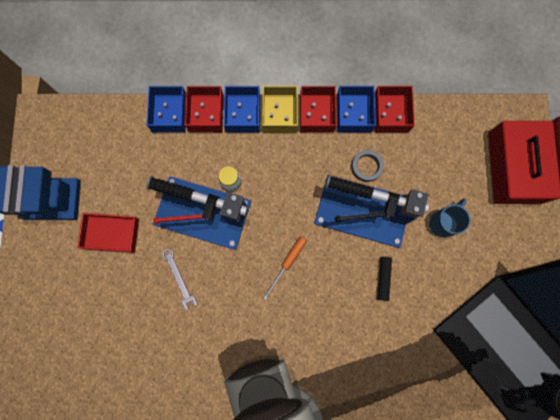

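View pics/scene.png

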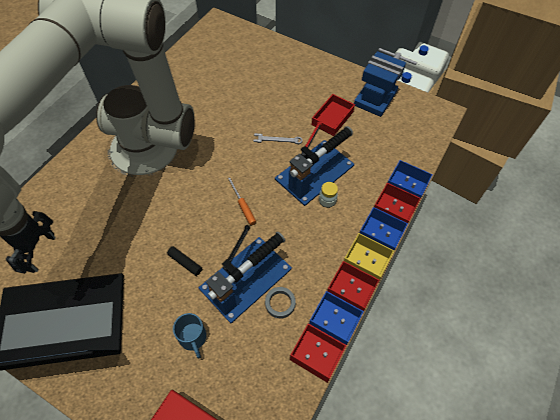

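The top view shows the red lever running from (154,218), its ball end, to (203,217), with the grip above it at (150–190,185). The tray is at (108,233), the jar at (229,178) and the black handle at (370,205). The scene view agrees. Next I'll fit the lever and handle.

Run:
```python
from h import *
P=np.load('top.npy');I=np.load('topi.npy');h=cv2.cvtColor(I,cv2.COLOR_RGB2HSV)
m=((h[...,0]<8)|(h[...,0]>172))&(h[...,1]>130)&(h[...,2]>60)
v,u=np.mgrid[0:420,0:560]
m&=(u>145)&(u<215)&(v>205)&(v<232)
# cast rays on z=.149 as well
c=cams.camera('top');R,_=cv2.Rodrigues(np.array(c['rvec'],float));C=-R.T@np.array(c['tvec']).ravel()
def ray(uv,z):
    d=np.c_[(uv[:,0]-c['cx'])/c['fx'],(uv[:,1]-c['cy'])/c['fy'],np.ones(len(uv))]@R
    return C+d*((z-C[2])/d[:,2])[:,None]
W=ray(np.c_[u[m],v[m]].astype(float),.149)
vx,vy,x0,y0=cv2.fitLine(W[:,:2].astype(np.float32),cv2.DIST_L2,0,.01,.01).ravel()
if vy<0:vx,vy=-vx,-vy
t=(W[:,:2]-[x0,y0])@[vx,vy]
print('ray lever',x0,y0,vx,vy,'yaw',np.degrees(np.arctan2(-vx,vy)),'ball tip',np.array([x0,y0])+t.max()*np.array([vx,vy]),'inner',np.array([x0,y0])+t.min()*np.array([vx,vy]),np.ptp(t), 'depth z',np.median(P[m][:,2]))
# blue plate -> minAreaRect
b=(h[...,0]>100)&(h[...,0]<125)&(h[...,1]>150)&(u>145)&(u<260)&(v>170)&(v<255)&(P[...,2]<.04)
w=ray(np.c_[u[b],v[b]].astype(float),.012)
print('plate',cv2.minAreaRect((w[:,:2]*1000).astype(np.float32)))
# grip: dark points at z .14-.17
g=(P[...,2]>.14)&(P[...,2]<.175)&(u>145)&(u<190)&(v>170)&(v<205)&(h[...,2]<60)
w=P[g];l=cv2.fitLine(w[:,:2].astype(np.float32),cv2.DIST_L2,0,.01,.01).ravel();print('grip',l,np.degrees(np.arctan2(-l[0]*np.sign(l[1]),abs(l[1]))),g.sum(),w.min(0),w.max(0))
for s in('scene',):
    P=np.load('scene.npy');h=cv2.cvtColor(np.load('scenei.npy'),cv2.COLOR_RGB2HSV)
    m=((h[...,0]<8)|(h[...,0]>172))&(h[...,1]>130)&(P[...,2]>.115)&(P[...,2]<.17)&(P[...,0]>.45)&(P[...,0]<.65)&(P[...,1]>.1)&(P[...,1]<.36)
    w=P[m];l=cv2.fitLine(w[:,:2].astype(np.float32),cv2.DIST_L2,0,.01,.01).ravel();print('scene lever',l,m.sum(),w.min(0),w.max(0))
```

```text
ray lever 0.54259866 0.2575607 -0.093238585 0.9956438 yaw 5.349948 ball tip [0.53719723 0.31523966] inner [0.54856991 0.19379709] 0.1219739112092798 depth z 0.1477189942635572
plate ((581.0908813476562, 218.86874389648438), (244.64639282226562, 143.4810333251953), 73.50891876220703)
grip [0.2958162  0.9552449  0.61852777 0.27873576] -17.206488 489 [0.59065031 0.2276152  0.14056115] [0.64839044 0.33637713 0.16040575]
scene lever [ 0.20674488 -0.97839487  0.54773957  0.26270628] 81 [0.53316288 0.16332148 0.13896231] [0.62149523 0.31964241 0.1593356 ]
```

Tip, angle and tube agree: handle yaw is about -16.5°, resting lever yaw about 5.3°, and the pivot about (0.550, 0.177). That puts the pad face near (0.537, 0.271). I'll turn so tool y is along the pressing direction with the jaws shut, then travel to a standoff.

```bash
python3 -m handwheel '[[0,0,0,0,0,-7],[0,0,0,0,0,-7],[0,0,0,0,0,-7],[0,0,0,0,0,-7],[0,0,0,0,0,-7],[0,0,0,0,0,-7],[0,0,0,0,0,-7],[0,0,0,0,0,-7]]' -1 40
python3 -m handwheel '[[0,0,0,0,0,-7],[0,0,0,0,0,-7],[0,0,0,0,0,-7],[0.01,0.005,0,0,0,0],[0.02,0.01,0,0,0,0],[0.028,0.0133,0,0,0,0],[0.028,0.0133,0,0,0,0],[0.028,0.0133,0,0,0,0]]'
python3 -m handwheel '[[0.028,0.0133,0,0,0,0],[0.028,0.0133,0,0,0,0],[0.028,0.0133,0,0,0,0],[0.028,0.0133,0,0,0,0],[0.028,0.0133,0,0,0,0],[0.028,0.0133,0,0,0,0],[0.028,0.0133,0,0,0,0],[0.028,0.0133,0,0,0,0]]'
python3 -m handwheel '[[0.028,0.0133,0,0,0,0],[0.028,0.0133,0,0,0,0],[0.028,0.0133,0,0,0,0],[0.028,0.0133,0,0,0,0],[0.028,0.0133,0,0,0,0],[0.028,0.0133,0,0,0,0],[0.028,0.0133,0,0,0,0],[0.028,0.0133,0,0,0,0]]'; python3 -c "from h import *;st()"
```

```text
time: 0.82
ee_pos: [0.1723, -0.5222, 0.248]
tcp_rot: [-180.0, -0.0, 74.6]
wrist_force: [-0.7, 0.4, -1.0]
opening: 0.0002
time: 1.48
ee_pos: [0.2167, -0.4019, 0.2479]
tcp_rot: [-180.0, -0.0, 95.0]
wrist_force: [0.1, -0.4, 1.2]
opening: 0.0001
time: 2.15
ee_pos: [0.3017, -0.169, 0.2482]
tcp_rot: [180.0, 0.0, 95.0]
wrist_force: [0.5, -0.5, 0.3]
opening: 0.0003
time: 2.82
ee_pos: [0.3869, 0.0638, 0.2483]
tcp_rot: [180.0, -0.0, 95.0]
wrist_force: [-0.1, -1.4, -0.1]
opening: 0.0
{'time': 2.8167, 'q': [9.3688, -16.4243, -9.5885, 96.8175, 0.0013, 94.3237], 'ee_pos': [0.3869, 0.0638, 0.2483], 'tcp_rot': [179.9819, -0.0027, 95.0451], 'wrist_force': [-0.1001, -1.4212, -0.0913], 'opening': 0.0}
```

```bash
python3 -m handwheel '[[0.028,0.013,0,0,0,0],[0.028,0.013,0,0,0,0],[0.028,0.013,0,0,0,0],[0.028,0.013,0,0,0,0],[0.028,0.013,0,0,0,0],[0.028,0.013,0,0,0,0],[0.023,0.01,0,0,0,0],[0,0,0,0,0,0]]'
python3 - <<'E'
from h import *
from scipy.spatial.transform import Rotation as Ro
o=monitor.get_obs();c=cams.camera('wrist');st()
cv2.imwrite('pics/w1.png',c['img'][:,:,::-1])
h=cv2.cvtColor(c['img'],cv2.COLOR_RGB2HSV);d=c['depth']
v,u=np.mgrid[0:420,0:560]
P=np.stack([(u-c['cx'])/c['fx']*d,(v-c['cy'])/c['fy']*d,d,np.ones_like(d)],-1)@np.array(c['tool_from_camera']).T
P=P[...,:3]@Ro.from_euler('xyz',o['tcp_rot'],degrees=True).as_matrix().T+o['ee_pos']
m=((h[...,0]<8)|(h[...,0]>172))&(h[...,1]>130)&(d>0)&(P[...,2]>.11)&(P[...,2]<.17)
w=P[m];print(m.sum())
if m.sum()>30:
    t=w[w[:,2]>.143];print(len(t),np.median(w[:,2]),w.min(0),w.max(0))
    l=cv2.fitLine(t[:,:2].astype(np.float32),cv2.DIST_HUBER,0,.01,.01).ravel();print(l)
    for y in np.arange(.2,.33,.01):
        q=t[abs(t[:,1]-y)<.005]
        if len(q):print(round(y,2),q[:,0].min().round(4),q[:,0].max().round(4),q[:,2].max().round(4))
E
```

```text
time: 3.48
ee_pos: [0.4575, 0.2637, 0.2469]
tcp_rot: [-179.9, -0.0, 95.2]
wrist_force: [0.8, 0.5, -0.1]
opening: -0.0001
{'time': 3.5333, 'q': [29.8223, 1.8497, 6.6782, 94.9312, 0.0139, 114.6276], 'ee_pos': [0.457, 0.262, 0.2472], 'tcp_rot': [-179.9009, 0.0302, 95.1946], 'wrist_force': [0.3058, -1.026, 0.622], 'opening': -0.0}
2292
1786 0.1476899108129347 [0.53039623 0.18241795 0.12848191] [0.56282497 0.32061937 0.15051345]
[ 0.09363678 -0.9956064   0.5441548   0.24830692]
0.2 0.5452 0.5535 0.1495
0.21 0.5441 0.5527 0.15
0.22 0.5434 0.5515 0.1505
0.23 0.5423 0.5511 0.1499
0.24 0.5413 0.5496 0.1497
0.25 0.5407 0.549 0.1496
0.26 0.5395 0.5478 0.1502
0.27 0.5387 0.547 0.15
0.28 0.5376 0.5469 0.1499
0.29 0.5369 0.5455 0.1505
0.3 0.5357 0.5441 0.15
0.31 0.5308 0.5464 0.15
0.32 0.5315 0.5461 0.1491
```

View pics/w1.png

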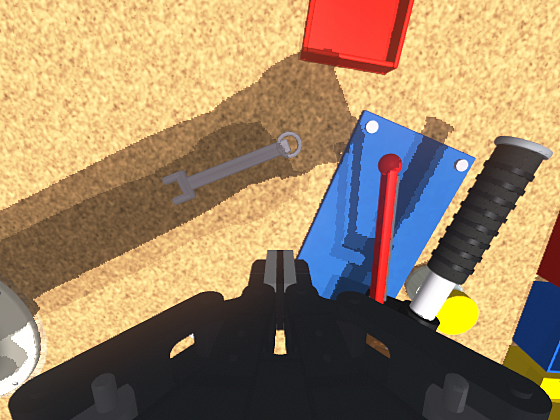

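The wrist view shows the red lever from the ball at (390,162) to (378,300), with the grip to its right. Its outer face at y=0.27 is at x≈0.539 and its top at z=0.149, as expected. The gripper widens behind the fingertips, so I'll measure that profile before lowering.

Run:
```python
from h import *
c=cams.camera('wrist');d=c['depth'];v,u=np.mgrid[0:420,0:560]
P=np.stack([(u-c['cx'])/c['fx']*d,(v-c['cy'])/c['fy']*d,d,np.ones_like(d)],-1)@np.array(c['tool_from_camera']).T
m=(d>0)&(P[...,2]<.05)&(u<560)
for z in np.arange(-.12,.03,.01):
    q=P[m&(abs(P[...,2]-z)<.005)]
    q=q[abs(q[:,1])<.075]
    if len(q):print(round(z,2),len(q),q[:,1].min().round(4),q[:,1].max().round(4),'x',q[:,0].min().round(3),q[:,0].max().round(3))
```

```text
-0.09 1 0.0142 0.0142 x 0.02 0.02
-0.08 7069 -0.0592 0.0594 x 0.007 0.02
-0.07 16165 -0.0623 0.0629 x -0.004 0.018
-0.06 11078 -0.059 0.0587 x -0.01 0.017
-0.05 6306 -0.0518 0.051 x -0.01 0.017
-0.04 5883 -0.0432 0.0432 x -0.011 0.013
-0.03 2697 -0.0356 0.0351 x -0.013 0.013
-0.02 810 -0.0207 0.0196 x -0.013 0.012
-0.01 598 -0.0136 0.0136 x 0.005 0.01
-0.0 542 -0.0136 0.0135 x 0.005 0.01
0.01 324 -0.0135 0.0134 x 0.005 0.01
```

The finger backs are flat at ±13.6 mm from tool z=-0.015 to the tip, and the knuckles stay above the grip. A TCP height of 0.142 works, with contact expected near TCP (0.525, 0.273).

```bash
python3 -m handwheel '[[0,0,0.013,0,0,0],[0,0,0.013,0,0,0],[0,0,0.013,0,0,0],[0,0,0.013,0,0,0],[0,0,0.013,0,0,0],[0,0,0.013,0,0,0],[0,0,0.013,0,0,0],[0,0,0.013,0,0,0]]'
python3 -m handwheel '[[0.002,0.008,0,0,0,0],[0.002,0.008,0,0,0,0],[0.002,0.008,0,0,0,0],[0.002,0.008,0,0,0,0],[0,0.008,0,0,0,0],[0,0.008,0,0,0,0],[0,0.006,0,0,0,0],[0,0,0,0,0,0]]'; python3 -c "from h import *;st()"
```

```text
time: 4.25
ee_pos: [0.4572, 0.2595, 0.1438]
tcp_rot: [180.0, -0.0, 95.1]
wrist_force: [0.1, 0.4, -0.7]
opening: -0.0001
time: 4.92
ee_pos: [0.5117, 0.2731, 0.144]
tcp_rot: [-180.0, 0.0, 95.2]
wrist_force: [0.5, 0.4, 0.9]
opening: -0.0
{'time': 4.9167, 'q': [28.0947, 8.2611, 2.142, 83.8849, -0.0051, 112.8581], 'ee_pos': [0.5117, 0.2731, 0.144], 'tcp_rot': [-179.9984, 0.0063, 95.2366], 'wrist_force': [0.5047, 0.3704, 0.8553], 'opening': -0.0}
```

```bash
python3 -m handwheel '[[0,0.0025,0,0,0,0],[0,0.0025,0,0,0,0],[0,0.0025,0,0,0,0],[0,0.002,0,0,0,0],[0,0.002,0,0,0,0],[0,0.002,0,0,0,0],[0,0.002,0,0,0,0],[0,0.002,0,0,0,0]]'
python3 -m handwheel '[[0.0006,0.002,0,0,0,1.5],[0.0006,0.0025,0,0,0,1.5],[0.0006,0.0025,0,0,0,1.5],[0.0006,0.0025,0,0,0,1.5],[0.0006,0.0025,0,0,0,1.5],[0.0006,0.0025,0,0,0,1.5],[0.0006,0.0025,0,0,0,1.5],[0.0006,0.0025,0,0,0,1.5]]'
```

```text
time: 5.58
ee_pos: [0.5278, 0.2748, 0.1443]
tcp_rot: [-180.0, -0.0, 95.3]
wrist_force: [-2.6, 0.1, 1.2]
opening: -0.0001
time: 6.25
ee_pos: [0.5467, 0.2789, 0.144]
tcp_rot: [-179.9, 0.1, 83.2]
wrist_force: [-5.7, -3.1, 0.7]
opening: -0.0
```

Contact came where expected, at about 2.6 N. I'll continue slowly.

```bash
python3 -m handwheel '[[0.0003,0.0015,0,0,0,1.2],[0.0003,0.0015,0,0,0,1.2],[0.0003,0.0015,0,0,0,1.2],[0.0003,0.0015,0,0,0,1.2],[0.0003,0.0015,0,0,0,1.2],[0.0003,0.0015,0,0,0,1.2],[0.0003,0.001,0,0,0,1.2],[0.0003,0.001,0,0,0,1.2]]'
python3 - <<'E'
from h import *
st();c=cams.camera('wrist');cv2.imwrite('pics/w2.png',c['img'][:,:,::-1])
E
```

```text
time: 6.92
ee_pos: [0.5576, 0.2796, 0.144]
tcp_rot: [-179.9, 0.1, 73.6]
wrist_force: [-6.4, -0.3, 1.7]
opening: -0.0001
{'time': 6.9167, 'q': [26.6123, 14.4641, 9.3276, 85.0131, 0.0312, 132.9934], 'ee_pos': [0.5576, 0.2796, 0.144], 'tcp_rot': [-179.8694, 0.0792, 73.6189], 'wrist_force': [-6.4431, -0.256, 1.6981], 'opening': -0.0001}
```

View pics/w2.png

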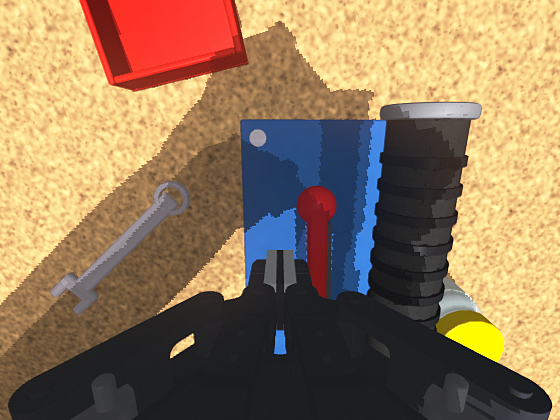

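The lever, with its ball at (316,203), is nearly parallel to the grip. The force is still in the spring range at 6.4 N, so I'll creep up to the stop.

```bash
python3 -m handwheel '[[0,0.0004,0,0,0,0],[0,0.0004,0,0,0,0],[0,0.0004,0,0,0,0],[0,0.0004,0,0,0,0],[0,0.0004,0,0,0,0],[0,0,0,0,0,0],[0,0,0,0,0,0],[0,0,0,0,0,0]]'
```

```text
time: 7.63
ee_pos: [0.5594, 0.2791, 0.144]
tcp_rot: [-179.9, 0.1, 73.7]
wrist_force: [-6.9, -0.8, 1.3]
opening: -0.0003
```

```bash
python3 -m handwheel '[[0,0.0003,0,0,0,0],[0,0.0003,0,0,0,0],[0,0.0003,0,0,0,0],[0,0,0,0,0,0],[0,0,0,0,0,0],[0,0,0,0,0,0],[0,0,0,0,0,0],[0,0,0,0,0,0]]'
```

```text
time: 8.3
ee_pos: [0.5602, 0.2789, 0.144]
tcp_rot: [-179.9, 0.1, 73.7]
wrist_force: [-6.4, -1.5, 2.6]
opening: -0.0006
```

```bash
python3 -m handwheel '[[0,0.0003,0,0,0,0],[0,0.0003,0,0,0,0],[0,0.0003,0,0,0,0],[0,0,0,0,0,0],[0,0,0,0,0,0],[0,0,0,0,0,0],[0,0,0,0,0,0],[0,0,0,0,0,0]]'
```

```text
time: 8.97
ee_pos: [0.561, 0.2787, 0.144]
tcp_rot: [-179.8, 0.1, 73.7]
wrist_force: [-7.8, -0.1, 1.8]
opening: 0.0003
```

```bash
python3 -m handwheel '[[0,0.0003,0,0,0,0],[0,0.0003,0,0,0,0],[0,0.0003,0,0,0,0],[0,0,0,0,0,0],[0,0,0,0,0,0],[0,0,0,0,0,0],[0,0,0,0,0,0],[0,0,0,0,0,0]]'
```

```text
time: 9.63
ee_pos: [0.5612, 0.2786, 0.1439]
tcp_rot: [-179.8, 0.1, 73.7]
wrist_force: [-11.5, 1.5, 4.0]
opening: -0.0003
```

The force has risen to 11.6 N and the TCP has stopped, so this should be the stop. I'll check the lever's angle against the grip before releasing.

```bash
cat > lev.py <<'E'
from h import *
from scipy.spatial.transform import Rotation as Ro
o=monitor.get_obs();c=cams.camera('wrist');st()
h=cv2.cvtColor(c['img'],cv2.COLOR_RGB2HSV);d=c['depth']
v,u=np.mgrid[0:420,0:560]
P=np.stack([(u-c['cx'])/c['fx']*d,(v-c['cy'])/c['fy']*d,d,np.ones_like(d)],-1)@np.array(c['tool_from_camera']).T
P=P[...,:3]@Ro.from_euler('xyz',o['tcp_rot'],degrees=True).as_matrix().T+o['ee_pos']
t=P[((h[...,0]<8)|(h[...,0]>172))&(h[...,1]>130)&(d>0)&(P[...,2]>.143)&(P[...,2]<.17)]
b=t[t[:,1]>t[:,1].max()-.018][:,:2].mean(0); e=b-[.5504,.182]
print('ball',b,'dist',np.hypot(*e),'yaw from pivot',np.degrees(np.arctan2(-e[0],e[1])),len(t),'press rad vs rest 5.37:',np.radians(5.37)-np.arctan2(-e[0],e[1]))
E
python3 lev.py
```

```text
{'time': 9.6833, 'q': [26.357, 14.9276, 9.8818, 85.1773, 0.104, 132.6442], 'ee_pos': [0.5612, 0.2786, 0.144], 'tcp_rot': [-179.7655, 0.0746, 73.7128], 'wrist_force': [-10.3825, 1.0913, 3.3644], 'opening': 0.0005}
ball [0.5880397  0.30740789] dist 0.13093466535234025 yaw from pivot -16.70650802237397 2232 press rad vs rest 5.37: 0.3853077523333678
```

Measured swing is 0.385 rad, so the lever is at its stop. Next I'll release it, clear it completely, and verify.

```bash
python3 -m handwheel '[[0,-0.003,0,0,0,-1.5],[0,-0.005,0,0,0,-2.5],[0,-0.006,0,0,0,-3],[0,-0.006,0,0,0,-3],[0,-0.006,0,0,0,-3],[0,-0.006,0,0,0,-3],[0,-0.006,0,0,0,-3],[0,-0.006,0,0,0,-2.5]]'
python3 -m handwheel '[[0,-0.004,0,0,0,0],[0,-0.003,0,0,0,0],[0,-0.002,0,0,0,0],[0,0,0,0,0,0],[0,0,0,0,0,0],[0,0,0,0,0,0],[0,0,0,0,0,0],[0,0,0,0,0,0]]';python3 lev.py
```

```text
time: 10.35
ee_pos: [0.5195, 0.2835, 0.1442]
tcp_rot: [-180.0, 0.0, 95.3]
wrist_force: [-0.6, 0.1, -0.0]
opening: -0.0
time: 11.02
ee_pos: [0.5109, 0.2828, 0.1442]
tcp_rot: [-180.0, 0.0, 95.1]
wrist_force: [-0.7, -0.4, -0.6]
opening: 0.0001
{'time': 11.0667, 'q': [28.9659, 8.795, 2.7607, 83.9686, 0.0031, 113.8127], 'ee_pos': [0.5109, 0.2828, 0.1442], 'tcp_rot': [-179.9961, -0.0017, 95.1532], 'wrist_force': [0.4526, -0.4111, -0.1499], 'opening': -0.0002}
ball [0.53850473 0.31237236] dist 0.1309139042278045 yaw from pivot 5.213275235876162 1946 press rad vs rest 5.37: 0.002735363153372458
```

The lever is fully out (0.003 rad) and nothing is touching it. Second press, with the 8 mm sideways drift corrected.

```bash
python3 -m handwheel '[[-0.003,0.0025,0,0,0,0],[-0.003,0.0025,0,0,0,0],[-0.003,0.0025,0,0,0,0],[0,0.002,0,0,0,0],[0,0.002,0,0,0,0],[0,0.002,0,0,0,0],[0,0.002,0,0,0,0],[0,0.002,0,0,0,0]]'
python3 -m handwheel '[[0.0006,0.0025,0,0,0,1.5],[0.0006,0.0025,0,0,0,1.5],[0.0006,0.0025,0,0,0,1.5],[0.0006,0.0025,0,0,0,1.5],[0.0006,0.0025,0,0,0,1.5],[0.0006,0.0025,0,0,0,1.5],[0.0006,0.0025,0,0,0,1.5],[0.0006,0.0025,0,0,0,1.5]]'
python3 -m handwheel '[[0.0003,0.0015,0,0,0,1.2],[0.0003,0.0015,0,0,0,1.2],[0.0003,0.0015,0,0,0,1.2],[0.0003,0.0015,0,0,0,1.2],[0.0003,0.0015,0,0,0,1.2],[0.0003,0.0015,0,0,0,1.2],[0.0003,0.001,0,0,0,1.2],[0.0003,0.001,0,0,0,1.2]]'
```

```text
time: 11.73
ee_pos: [0.5289, 0.2754, 0.1442]
tcp_rot: [-180.0, 0.0, 95.2]
wrist_force: [-1.9, -0.2, 0.9]
opening: 0.0001
time: 12.4
ee_pos: [0.5482, 0.2798, 0.1438]
tcp_rot: [-179.9, 0.1, 83.1]
wrist_force: [-6.7, -3.0, 1.1]
opening: -0.0001
time: 13.07
ee_pos: [0.5592, 0.2802, 0.1438]
tcp_rot: [-179.9, 0.1, 73.5]
wrist_force: [-7.1, -2.0, 1.2]
opening: -0.0001
```

```bash
python3 -m handwheel '[[0,0.0003,0,0,0,0],[0,0.0003,0,0,0,0],[0,0.0003,0,0,0,0],[0,0.0003,0,0,0,0],[0,0.0003,0,0,0,0],[0,0,0,0,0,0],[0,0,0,0,0,0],[0,0,0,0,0,0]]'
python3 -m handwheel '[[0,0.0003,0,0,0,0],[0,0.0003,0,0,0,0],[0,0.0003,0,0,0,0],[0,0,0,0,0,0],[0,0,0,0,0,0],[0,0,0,0,0,0],[0,0,0,0,0,0],[0,0,0,0,0,0]]'
```

```text
time: 13.73
ee_pos: [0.5605, 0.2799, 0.1439]
tcp_rot: [-179.9, 0.1, 73.6]
wrist_force: [-7.4, -1.6, 1.6]
opening: -0.0002
time: 14.4
ee_pos: [0.5612, 0.2797, 0.1439]
tcp_rot: [-179.8, 0.1, 73.6]
wrist_force: [-7.5, -2.3, 1.3]
opening: 0.0001
```

```bash
python3 -m handwheel '[[0,0.0003,0,0,0,0],[0,0.0003,0,0,0,0],[0,0.0003,0,0,0,0],[0,0,0,0,0,0],[0,0,0,0,0,0],[0,0,0,0,0,0],[0,0,0,0,0,0],[0,0,0,0,0,0]]'
cat >> lev.py <<'E'
cv2.imwrite('pics/w3.png',c['img'][:,:,::-1]);a=cams.camera('top')['img'];cv2.imwrite('pics/top3.png',a[:,:,::-1])
D=np.abs(a.astype(int)-np.load('topi.npy')).max(2)>50
print('top diff px',[(s.tolist()) for s in cv2.connectedComponentsWithStats(D.astype(np.uint8))[2][1:] if s[4]>25])
E
python3 lev.py
```

```text
time: 15.07
ee_pos: [0.5615, 0.2796, 0.1438]
tcp_rot: [-179.8, 0.1, 73.6]
wrist_force: [-12.6, -0.7, 2.5]
opening: 0.0
{'time': 15.1167, 'q': [26.4356, 15.0347, 9.9988, 85.1963, 0.0856, 132.8258], 'ee_pos': [0.5615, 0.2796, 0.1438], 'tcp_rot': [-179.7715, 0.0951, 73.6098], 'wrist_force': [-12.1919, -0.681, 1.9986], 'opening': -0.0}
ball [0.58800182 0.30755416] dist 0.1310638948065439 yaw from pivot -16.67226686532007 2189 press rad vs rest 5.37: 0.3847101314030847
top diff px [[61, 125, 203, 295, 22345], [177, 265, 17, 31, 95], [286, 333, 179, 87, 6996], [251, 339, 35, 64, 904], [526, 373, 34, 37, 729], [235, 375, 9, 7, 26], [552, 408, 8, 12, 56]]
```

View pics/top3.png

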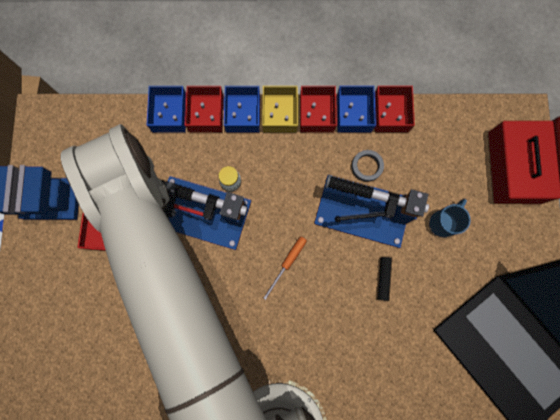

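The lever is held at its stop at about 12 N, and the top view shows the visible things where they began: jar (229,178), tape (367,165), driver (285,265), mug and spare, with the black lever still out. Handing in.

```bash
python3 -c "from h import *;order.job_done();st()"
```

```text
the job is handed in; nothing more can be done
the job is handed in; nothing more can be done
```

I pressed the red lever slowly to its stop with the backs of the shut fingers, let it spring fully out, then pressed it in again. I handed in at about 15 s while still holding it there; no verdict was reported.

| Step | Measured swing (rad) | Force on wrist |
|---|---|---|
| First press, at stop | 0.385 | about 11 N |
| Released, fingers clear | 0.003 | about 0 N |
| Second press, holding | 0.385 | about 12 N |

- **Swing readings:** the wrist camera gives the swing, and it reads about 0.005 rad above the nominal 0.38 stop, which is within calibration error.
- **Surroundings:** in the last top view the jar, tape, driver, mug, spare grip and the black lever were where they began. The arm hid part of the tray and spanner in that view. The fingers and gripper were not moved near either one. I checked this view only by eye.
- **Not checked:** I could not read the state after handing in. No checks failed.

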